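Check the paddle gap of a bag mixer with a gap gauge

ROBOT

A 6-joint arm with a two-finger parallel gripper is mounted at the origin on the work surface. World frame = base frame: x ahead of the robot, y to its left, z up, the work surface at z = 0. Lengths are in m, angles in degrees, forces in N, time in s.
With the tool pointing down it reaches from about 0.25 to 0.725 m from the base axis. Payload 9.7 kg.
Tool frame: the origin (TCP) lies at the very end of the fingers, on their centre line; the grasp point (between the pads) lies grasp_offset behind it (grasp_offset is the distance from the TCP to the grasp point, in m); z points along the fingers, y is the line along which they close (so a half turn about z gives the same grasp; the last joint's range is limited). The gripper opens to 85 mm and grips with 20 to 120 N. Pads are 22 mm wide; open, the fingers measure 114 mm over their backs; the gripper's body (76 mm by 85 mm) begins 54 mm behind the grasp point. The pads swing forward as they close: fully open they stand 13 mm farther back than shut.
Start: joints at [-74.599, 4.979, 10.078, 95.1, 0, 90], TCP at [0.146, -0.53, 0.231] pointing down, gripper open.
Joint ranges: [-179.16, 179.16], [-48.56, 103.87], [-65.8, 70.77], [-126.05, 130.52], [-82.76, 87.17], [-180, 180]. Speed limits (degrees/s): [127.2, 127.2, 147.25, 180, 180, 180].

INTERFACE

Orientations are given as [roll, pitch, yaw] about the fixed x, y, z axes, in that order (R = Rz(yaw) Ry(pitch) Rx(roll)).
In Python, from workcell import get_obs, camera, calibration, job_done, recognise, cut_out, mark_of, grasp_offset gives the robot as it stands.
- The arm moves only by the tool servo_tool, never from a script. Its argument "moves" is a list of rows, each a list of 3 entries, a list of its own where there are three numbers: the turn, a rotation vector about the tool's x, y, z in degrees, then the shift along the tool's x, y, z in m, then the opening in per cent of the stroke, from 0 (shut) to 100 (fully open). In form: [[[ax, ay, az], [x, y, z], claw], ...]. A call has 1 to 12 rows; each row shifts and turns the commanded pose from where the row before left it, along the tool's axes as they then stand; what a row does not reach is not made up. A row lasts 1/10 s, in which the tool goes at most 50 mm and 8.59 degrees, less where a joint would pass 70% of its speed; a pose out of reach is approached as far as the arm can. A call is refused whole if a number of a shift passes 0.05 or a number of a turn 8.59, either way. A call with a gripper value outside its range is refused whole. The fingers move at their own pace and stop on an object; "force" is the grip in N (left out, the last holds). Time passes only in rows, so rows that do not move let the fingers close. It gives the time, the measured TCP pose, the force, the opening and the grip force at its end, in the units of the state.
- get_obs(): the state, without advancing time (a new reading comes with each control period).
- camera(name): name is "side" or "top" or "wrist"; returns (picture, depth): 480x640x3 uint8, red, green, blue; 480x640 float32, m along the optical axis (not along the pixel's ray), 0 where there is no reading.
- calibration(name): a dict with "camera_matrix" (3x3 intrinsics, pixels), "dist" ([k1, k2, p1, p2, k3] as OpenCV has them; the pictures are not rectified), "R" (3x3) and "t" (3): a world point X has camera coordinates R X + t. Camera axes: x right, y down, z forward; pixel columns grow to the right and rows downward; lengths in m; the calibration is good to about 2 mm. A picture is of the moment at which its call begins: read the wrist's pose just before it. calibration takes no time and is no camera call; for the wrist camera it gives the pose at the moment of the call.
- job_done(): hands the job in; it is judged then, once.
Trained networks look in the newest picture that a camera, given by its name, has taken for a name from the list of things; names that differ only in an ending like _2 or _b are one class to them, and where a whole thing is asked for, a point or a joint stands for the part that bears it (a point fixed in the world has none). Each returns a list of dicts, best first, with "score" (0 to 1); they miss things now and then, are a little off and sometimes report something else, mostly with a low value. They report only what shows in the picture. A call takes as long as a camera call. They do not tell look-alikes from the thing itself.
- recognise(name, camera): "xyz" ([x, y, z] in m, in the coordinates of the camera as it stood for that picture, good to about 4 mm: the middle of the surface that is visible of it).
- cut_out(name, camera): "mask" (480x640 bool, what is visible of it).
- mark_of(name, camera): "xyz" ([x, y, z] in m, in the coordinates of the camera as it stood for that picture, good to about 4 mm: a listed point, or the origin of a listed thing).
The state is a dict: "time": time; "q": joint angles; "qd": joint speeds; "joint_efforts": joint torques, N m; "ee_pos": TCP position; "tcp_rot": TCP orientation; "wrist_force": force on the tool from outside, world axes, zero at the start; "torque": the same for the moment, N m; "opening": finger opening in m; "grasp_force": force on a finger pad.
Only numpy, scipy, OpenCV 4.12 (cv2) and the standard library are available. Lean on these libraries where they do the work, as an engineer would, in place of code of your own. Each camera call takes 0.05 s, during which the arm holds its last target. There are 200 camera calls.

TASK

Turn the black knob on the bag mixer until its pointer stands at the long index mark, which closes the two paddles to their working gap. Then take the gauge with the flat rectangular handle out of its block and slide its blade gently down, upright and midway along the gap, between the two paddles until it drags snugly and the dark line across the blade is level with the top of the mixer, and finish there, still holding the gauge by its handle. Leave the other gauge and everything else on the bench where they are.

Things in the scene. Friction and masses are not known exactly. Their poses are not given: they have to be found in the camera images.
- mixer: White bench bag mixer, fixed, 120 (x) by 210 (y) by 120 mm high. Origin on the bench under the middle of the paddle gap, z up; x is across the gap, y along it. Open chamber 90 by 90 mm round the origin; the housing spans x -60 to 60, y -60 to 150 mm; the flat deck with the knob is its +y part.
- slot (a point): Middle of the paddle gap at the level of the mixer's top, 120 mm above the bench; mixer axes.
- paddle_near: Steel paddle on the -x side of the gap, 70 mm long in y. Its top edge is 1 mm below the mixer's top; the top 14 mm flares outward at 30 degrees, below that its face is upright, parallel to the other, down to 30 mm above the bench. It gives way outward on a spring: 2.3 N preload plus 1.5 N per mm.
- paddle_far: The same, mirrored, on the +x side. With the knob at the index the upright faces stand 2 mm apart and the flared mouth is about 18 mm wide; the 5 mm blade pushes each paddle back 1.5 mm.
- gap_knob (a joint): Knob angle in rad, growing clockwise seen from above, 0 to 1.38. At 0 the pointer (white line) points along the mixer's -x; at 1.2 it stands at the long black index mark. Each rad closes the gap by 10 mm (14 mm at 0, 2 mm at 1.2). Stiff to turn (about 0.06 N m); stays where it is left.
- knob_grip (a point): On the knob's axis (mixer x 0, y 100 mm), 28 mm above the deck, at the height to grip. The black grip bar is 44 by 12 mm and stands from 7 to 37 mm above the deck, on a grey disc of radius 27 mm. This frame turns with the knob: bar and pointer lie along its x axis, pointer towards -x; fingers close along its y axis.
- gauge_grip (a point): Centre of the flat aluminium handle, 14 (x) by 30 (y) by 45 mm high, of the gauge to use; fingers close along x. Below it a steel blade 5 mm thick (x; last 6 mm 3 mm), 24 mm wide, 70 mm long, its tip 92.5 mm below this point. It stands upright (a few degrees of play), 36 mm deep in the slot of a white block 60 by 56 by 42 mm high. About 0.11 kg.
- gauge_line (a point): Dark line across the gauge's blade, 40 mm above its tip and 52.5 mm below the centre of the handle; axes as the handle.
- gauge: The gauge with the flat rectangular handle; origin at the tip of the blade, axes as the handle.
- spare: The other gauge, to be left alone: 3 mm blade, thin round stem with a 28 mm disc on top, 108 mm high, standing in an equal block. Origin at the tip of the blade.
- dishes_a: Stack of three Petri dishes, 92 mm wide, 47 mm high; origin under its middle. Leave alone.
- dishes_b: Stack of four Petri dishes, 92 mm wide, 62 mm high; origin under its middle. Leave alone.
- dishes_c: Stack of two Petri dishes, 92 mm wide, 31 mm high; origin under its middle. Leave alone.
- jar: Small jar, 48 mm wide, 55 mm high; origin under its middle. Leave alone.
- screw_cap: Screw cap, 22 mm wide, 18 mm high; origin under its middle. Leave alone.
- marker: Marker pen lying down, 120 by 13 by 13 mm; origin under its middle. Leave alone.
Things that resemble listed ones, but are neither listed nor needed, are in the scene too. What is shaped like the gauge but blue or orange is not meant.

How it is judged:
By the outcome, as a careful person would: the job done as asked, in the order asked, and still so for the second after the job is handed in, while the arm keeps its last pose, push and grip.
It also fails if it takes over 51 s, if anything falls off the work surface, if the arm or the gripper's body presses on something with over 40 N, if the wrist force passes 120 N, or if a joint passes its speed limit or range.

## Working session

There is one attempt and no reset: what is moved stays moved. The work goes in short steps, Python scripts to look and compute and a tool call to move; the robot and the scene stay as the last step left them, time stands still between calls to the robot, and variables do not carry over. Pictures are saved under pics/ and viewed, at most 10 in all, crops included, and the job is handed in when it is done.

Besides the shell and the picture viewer there is one more tool, called after "Request:" as name(argument=value, ...), one argument or row to a line, values as JSON. servo_tool: Moves the arm, as the interface text tells. Its arguments: {"type":"object","properties":{"moves":{"type":"array"},"force":{"type":"number"}},"required":["moves"]}

```bash
mkdir -p pics; ls
cat > h.py <<'E'
import numpy as np, cv2
from scipy.spatial.transform import Rotation as Ro
from workcell import *
def towor(p,c): return c["R"].__array__().T@(np.array(p)-np.array(c["t"])) if hasattr(c["R"],'__array__') else np.array(c["R"]).T@(np.array(p)-np.array(c["t"]))
def snap(n,f=None):
    c=calibration(n); im,d=camera(n)
    if f: cv2.imwrite(f"pics/{f}.png",im[:,:,::-1])
    return c,im,d
def px2w(u,v,z,c):
    K=np.array(c["camera_matrix"]);D=np.array(c["dist"])
    p=cv2.undistortPoints(np.array([[[u,v]]],float),K,D)[0,0]
    return towor([p[0]*z,p[1]*z,z],c)
def w2px(X,c):
    K=np.array(c["camera_matrix"]);D=np.array(c["dist"])
    return cv2.projectPoints(np.array(X,float).reshape(-1,1,3),cv2.Rodrigues(np.array(c["R"],float))[0],np.array(c["t"],float),K,D)[0].reshape(-1,2)
def state():
    o=get_obs(); print({k:(np.round(v,4).tolist()) for k,v in o.items() if k in("time","q","ee_pos","tcp_rot","wrist_force","opening","grasp_force")}); return o
E
python3 - <<'E'
from h import *
state(); print(grasp_offset)
C={n:snap(n,n+"0") for n in("top","side","wrist")}
for n in("top","side"):
    c=C[n][0]
    print(n,np.round(-np.array(c["R"]).T@np.array(c["t"]),3))
    for f,names in((mark_of,["mixer","slot","knob_grip","gauge_grip","gauge","spare"]),(recognise,["gap_knob","gauge"])):
        for k in names:
            for r in f(k,n)[:4]:
                w=towor(r["xyz"],c); print(f.__name__,k,round(r["score"],2),np.round(w,3),np.round(w2px(w,c)[0]))
E
```

```text
pics
{'time': 0.0, 'q': [-74.5979, 5.0104, 10.0309, 95.0993, 0.0002, 89.9994], 'ee_pos': [0.146, -0.53, 0.2306], 'tcp_rot': [-179.9212, -0.0002, 15.4027], 'wrist_force': [-0.049, -0.713, 0.7266], 'grasp_force': 0.0, 'opening': 0.0855}
0.0187
top [0.325 0.025 1.333]
call mixer 0.81 [ 0.562 -0.13   0.001] [371. 240.]
call slot 0.89 [ 0.563 -0.133  0.122] [378. 231.]
call knob_grip 0.61 [ 0.541 -0.035  0.147] [337. 238.]
call gauge_grip 0.7 [0.474 0.371 0.092] [169. 273.]
call gauge_grip 0.58 [0.46  0.29  0.097] [201. 278.]
call gauge_grip 0.51 [0.547 0.273 0.087] [210. 243.]
call gauge 0.74 [ 0.735 -0.034 -0.003] [332. 177.]
call gauge 0.7 [0.463 0.289 0.006] [209. 280.]
call gauge 0.69 [0.462 0.29  0.049] [206. 279.]
call gauge 0.66 [0.476 0.377 0.   ] [176. 276.]
call spare 0.74 [ 0.475 -0.399 -0.004] [474. 271.]
call spare 0.46 [0.467 0.176 0.002] [253. 278.]
call gap_knob 0.62 [ 0.535 -0.036  0.128] [337. 242.]
call gap_knob 0.59 [ 0.55  -0.09   0.122] [360. 236.]
call gauge 0.58 [0.455 0.285 0.121] [201. 279.]
call gauge 0.53 [0.545 0.266 0.103] [211. 242.]
call gauge 0.53 [0.474 
[... 261 characters left out ...]
ip 0.77 [ 0.541 -0.035  0.151] [343. 225.]
call knob_grip 0.15 [ 0.343  0.168 -0.001] [337. 381.]
call gauge_grip 0.97 [0.476 0.374 0.096] [185. 355.]
call gauge_grip 0.65 [0.462 0.291 0.098] [234. 335.]
call gauge_grip 0.52 [0.471 0.171 0.003] [289. 342.]
call gauge 0.71 [ 0.547  0.267 -0.004] [224. 348.]
call gauge 0.63 [ 0.384  0.346 -0.003] [238. 424.]
call gauge 0.61 [0.479 0.373 0.001] [192. 397.]
call spare 0.97 [0.468 0.172 0.006] [290. 342.]
call gap_knob 0.67 [ 0.534 -0.024  0.133] [342. 235.]
call gauge 0.97 [0.371 0.348 0.085] [237. 390.]
call gauge 0.88 [0.474 0.376 0.081] [186. 363.]
call gauge 0.69 [0.544 0.274 0.08 ] [217. 315.]
call gauge 0.66 [0.458 0.29  0.093] [236. 338.]
```

View pics/top0.png

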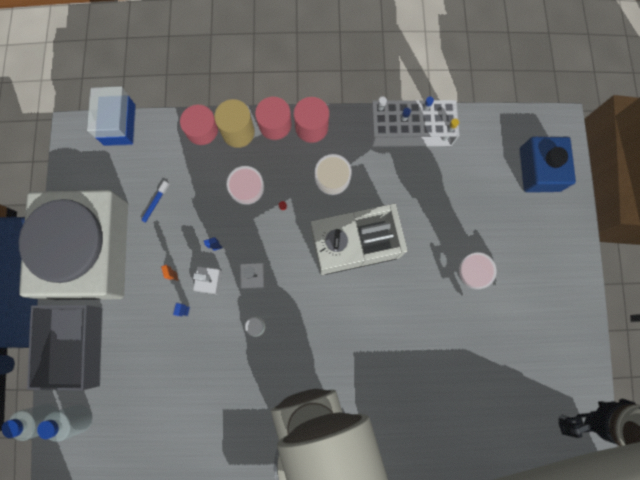

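View pics/side0.png

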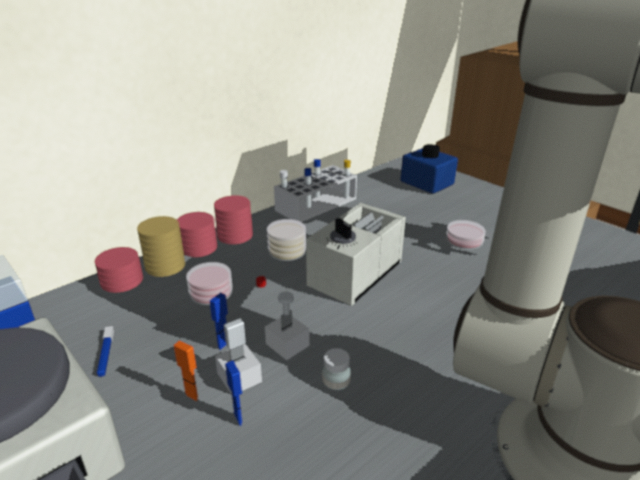

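The side view shows the only aluminium-handled gauge in the white block: side (236,340), top (204,278). Its look-alikes are:
- blue at top (211,243), side (219,320)
- blue at top (180,310), side (235,390)
- orange at top (168,272), side (187,370)
- the round-disc spare in the grey block at top (253,275), side (288,320)

The knob is at top (337,240).

```bash
cat >> h.py <<'E'
def plan(pos,rpy,n=None,claw=100,v=0.045,w=8.0):
    o=get_obs(); p=np.array(o["ee_pos"]); R0=Ro.from_euler("xyz",o["tcp_rot"],degrees=True); R1=Ro.from_euler("xyz",rpy,degrees=True)
    rv=(R0.inv()*R1).as_rotvec(degrees=True); d=np.array(pos)-p
    n=n or int(max(np.ceil(np.linalg.norm(d)/v),np.ceil(np.linalg.norm(rv)/w),1))
    dr=np.round(rv/n,2); rows=[]; R=R0; q=p.copy()
    for i in range(n):
        R=R*Ro.from_rotvec(dr,degrees=True)
        # shift is along axes at row start
        s=np.round((R*Ro.from_rotvec(-dr,degrees=True)).inv().apply(p+d*(i+1)/n-q),4)
        q=q+(R*Ro.from_rotvec(-dr,degrees=True)).apply(s); rows.append([dr.tolist(),s.tolist(),claw])
    print(n,str(rows).replace(" ","")); print("end",q.round(4),R.as_euler("xyz",degrees=True).round(2))
E
python3 - <<'E'
from h import *
o=get_obs();c=calibration("wrist");R=Ro.from_euler("xyz",o["tcp_rot"],degrees=True)
cp=-np.array(c["R"]).T@np.array(c["t"])
print("cam in tool",R.inv().apply(cp-o["ee_pos"]).round(3),"axis",R.inv().apply(np.array(c["R"])[2]).round(3), "imgx",R.inv().apply(np.array(c["R"])[0]).round(3))
d=np.array([.541,-.035])
plan([.50,-.06,.33],[180,0,15.4])
E
```

```text
cam in tool [ 0.075 -0.    -0.142] axis [-0.295  0.001  0.956] imgx [ 0.002  1.    -0.   ]
14 [[[0.0,0.0,0.0],[0.0333,-0.0257,-0.0071],100],[[0.0,0.0,0.0],[0.0333,-0.0256,-0.007],100],[[0.0,0.0,0.0],[0.0333,-0.0257,-0.0071],100],[[0.0,0.0,0.0],[0.0333,-0.0257,-0.007],100],[[0.0,0.0,0.0],[0.0333,-0.0256,-0.0071],100],[[0.0,0.0,0.0],[0.0333,-0.0257,-0.007],100],[[0.0,0.0,0.0],[0.0333,-0.0257,-0.0071],100],[[0.0,0.0,0.0],[0.0333,-0.0257,-0.007],100],[[0.0,0.0,0.0],[0.0332,-0.0256,-0.0071],100],[[0.0,0.0,0.0],[0.0333,-0.0257,-0.007],100],[[0.0,0.0,0.0],[0.0333,-0.0257,-0.0071],100],[[0.0,0.0,0.0],[0.0333,-0.0256,-0.007],100],[[0.0,0.0,0.0],[0.0333,-0.0257,-0.0071],100],[[0.0,0.0,0.0],[0.0333,-0.0257,-0.007],100]]
end [ 0.5  -0.06  0.33] [180.    0.   15.4]
```

Request:
servo_tool(
  moves=[
    [[0, 0, 0], [0.033, -0.026, -0.015], 100],
    [[0, 0, 0], [0.033, -0.026, -0.015], 100],
    [[0, 0, 0], [0.033, -0.026, -0.015], 100],
    [[0, 0, 0], [0.033, -0.026, -0.015], 100],
    [[0, 0, 0], [0.033, -0.026, -0.015], 100],
    [[0, 0, 0], [0.033, -0.026, -0.015], 100],
    [[0, 0, 0], [0.033, -0.026, -0.01], 100],
    [[0, 0, 0], [0.033, -0.026, 0], 100],
    [[0, 0, 0], [0.033, -0.026, 0], 100],
    [[0, 0, 0], [0.033, -0.026, 0], 100],
    [[0, 0, 0], [0.033, -0.026, 0], 100],
    [[0, 0, 0], [0.033, -0.026, 0], 100],
  ],
)

```text
time: 2.15
ee_pos: [0.4457, -0.1226, 0.3315]
tcp_rot: [180.0, -0.0, 15.4]
wrist_force: [0.6, -0.6, 0.7]
opening: 0.0853
grasp_force: 0.0
```

Request:
servo_tool(
  moves=[
    [[0, 0, 0], [0.033, -0.026, 0], 100],
    [[0, 0, 0], [0.033, -0.026, 0], 100],
    [[0, 0, 0], [0, 0, 0], 100],
    [[0, 0, 0], [0, 0, 0], 100],
  ],
)

```text
time: 2.55
ee_pos: [0.495, -0.0559, 0.3309]
tcp_rot: [-180.0, 0.1, 15.5]
wrist_force: [1.5, -0.4, 0.6]
opening: 0.0854
grasp_force: 0.0
```

Run:
```python
from h import *
o=state()
c,im,d=snap("wrist","w1")
for k in["slot","knob_grip","mixer"]:
    for r in mark_of(k,"wrist")[:2]:
        w=towor(r["xyz"],c); print(k,round(r["score"],2),np.round(w,4),np.round(w2px(w,c)[0]))
```

```text
{'time': 2.55, 'q': [-6.4372, 1.4661, 17.767, 106.3508, -0.0107, 158.0398], 'ee_pos': [0.495, -0.0559, 0.3309], 'tcp_rot': [-179.9912, 0.0503, 15.523], 'wrist_force': [1.5112, -0.3649, 0.5812], 'grasp_force': 0.0, 'opening': 0.0854}
slot 0.56 [ 0.5616 -0.1343  0.1177] [416. 164.]
knob_grip 0.73 [ 0.5421 -0.0353  0.148 ] [312. 158.]
knob_grip 0.62 [ 0.5546 -0.1331 -0.0027] [389. 160.]
mixer 0.57 [ 0.5613 -0.1314  0.0009] [390. 155.]
```

View pics/w1.png

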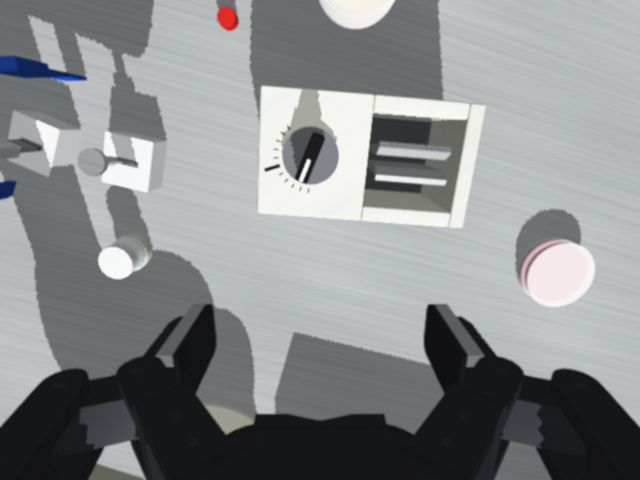

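The wrist view shows the knob at (310,155) with the white pointer at (305,170) and the long index mark at (272,168). The paddles are at (412,150) and (410,177). The pointer starts partway round, so I'll measure its angle on a rectified view.

```bash
cat >> h.py <<'E'
def rect(im,c,x0,x1,y0,y1,z,s):
    # rows: world x decreasing, cols: world y decreasing ; s m/px
    xs=np.arange(x1,x0,-s); ys=np.arange(y1,y0,-s)
    X,Y=np.meshgrid(xs,ys,indexing="ij"); P=np.stack([X,Y,np.full_like(X,z)],-1).reshape(-1,3)
    m=w2px(P,c).reshape(X.shape+(2,)).astype(np.float32)
    return cv2.remap(im,m[...,0],m[...,1],cv2.INTER_CUBIC)
E
python3 - <<'E'
from h import *
o=get_obs(); c,im,d=snap("wrist")
K=np.array(c["camera_matrix"])
# top-plane depth check
for u,v in[(285,200),(350,105),(470,150)]: print((u,v),px2w(u,v,d[v,u],c).round(4))
a=rect(im,c,.46,.64,-.22,.04,.12,.0004)
b=rect(im,c,.50,.59,-.08,.01,.157,.00015)
a=cv2.resize(a,(650,450)); cv2.imwrite("pics/r1.png",np.hstack([cv2.resize(a,(500,346)),cv2.resize(b,(300,300))[:300].__class__(0) if 0 else cv2.copyMakeBorder(cv2.resize(b,(300,300)),0,46,0,0,0)])[:,:,::-1])
# housing: white pixels
g=im.min(2); 
P=rect(im,c,.46,.66,-.25,.06,.12,.0005); m=((P.min(2)>150)&(P.max(2)-P.min(2)<40)).astype(np.uint8)
n,l,st,ce=cv2.connectedComponentsWithStats(m)
i=1+np.argmax(st[1:,4]); pts=np.argwhere(l==i)[:,::-1].astype(np.float32)
r=cv2.minAreaRect(pts); print("rect",r, "world ctr",.66-.0005*r[0][1],.06-.0005*r[0][0],np.array(r[1])*.0005)
print((cv2.boxPoints(r)*-.0005+[.06,.66]).round(4))
E
```

```text
(285, 200) [ 0.4929 -0.0223  0.1201]
(350, 105) [ 0.5954 -0.059   0.119 ]
(470, 150) [ 0.5877 -0.1826  0.1183]
rect ((309.5, 199.5), (399.0, 619.0), 90.0) world ctr 0.56025 -0.09475 [0.1995 0.3095]
[[ 0.06    0.66  ]
 [-0.2495  0.66  ]
 [-0.2495  0.4605]
 [ 0.06    0.4605]]
```

View pics/r1.png

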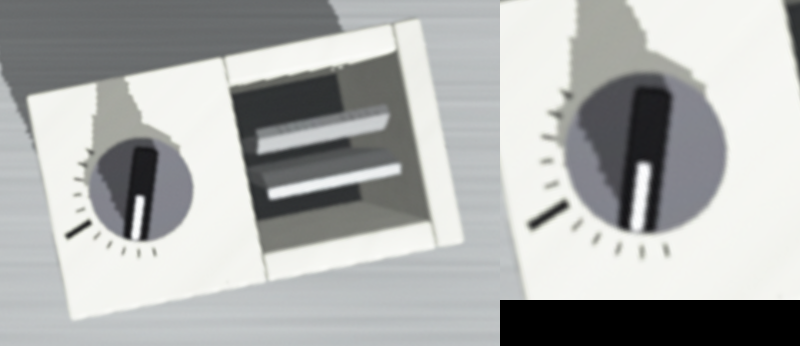

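```bash
cat >> h.py <<'E'
def ang(m,s,x1,y1):
    p=np.argwhere(m).astype(float); w=np.c_[x1-s*p[:,0],y1-s*p[:,1]]; ce=w.mean(0); u,sv,vt=np.linalg.svd(w-ce,full_matrices=False)
    return ce.round(4),(np.degrees(np.arctan2(vt[0,1],vt[0,0]))%180).round(2),(2*np.sqrt(3)*sv/np.sqrt(len(p))).round(4)
def knob(im,c):
    s=.0002
    b=rect(im,c,.49,.60,-.09,.02,.157,s).astype(int); h=b.max(2)
    n,l,st,ce=cv2.connectedComponentsWithStats(((h<50)).astype(np.uint8)); 
    for i in 1+np.argsort(-st[1:,4])[:2]:print("black@157",st[i,4],ang(l==i,s,.60,.02))
    a=rect(im,c,.49,.60,-.09,.02,.12,s).max(2); m=(a<110).astype(np.uint8); m[:, 400:]=0
    n,l,st,ce=cv2.connectedComponentsWithStats(m)
    for i in 1+np.argsort(-st[1:,4])[:5]:print("dark@12",st[i,4],ang(l==i,s,.60,.02))
def mixer(im,c):
    s=.0005; P=rect(im,c,.44,.66,-.26,.06,.12,s); m=(P.min(2)>215).astype(np.uint8)
    m=cv2.morphologyEx(m,cv2.MORPH_OPEN,np.ones((5,5)))
    n,l,st,ce=cv2.connectedComponentsWithStats(m)
    for i in 1+np.argsort(-st[1:,4])[:3]:
        r=cv2.minAreaRect(np.argwhere(l==i)[:,::-1].astype(np.float32)); print(st[i,4],"ctr",(.66-s*r[0][1]).round(4),(.06-s*r[0][0]).round(4),"size",np.round(np.array(r[1])*s,4),"ang",round(r[2],2))
E
sed -i 's/\.66-s\*r\[0\]\[1\])\.round/np.float64(.66-s*r[0][1])).round/; s/(\.06-s\*r\[0\]\[0\])\.round/(np.float64(.06-s*r[0][0])).round/' h.py
sed -i 's/(np.float64(.66-s\*r\[0\]\[1\])).round/np.float64(.66-s*r[0][1]).round/;s/"ctr",(np/"ctr",np/;s/(np.float64(.06-s\*r\[0\]\[0\])).round/np.float64(.06-s*r[0][0]).round/' h.py
grep -n '"ctr"' h.py
python3 - <<'E'
from h import *
im=cv2.imread("pics/w1.png")[:,:,::-1].copy(); c=calibration("wrist"); knob(im,c); mixer(im,c)
E
```

```text
51:        r=cv2.minAreaRect(np.argwhere(l==i)[:,::-1].astype(np.float32)); print(st[i,4],"ctr",np.float64(.66-s*r[0][1]).round(4),np.float64(.06-s*r[0][0]).round(4),"size",np.round(np.array(r[1])*s,4),"ang",round(r[2],2))
black@157 8308 (array([ 0.5463, -0.0355]), np.float64(172.39), array([0.0388, 0.012 ]))
black@157 183 (array([ 0.5253, -0.0058]), np.float64(122.22), array([0.0109, 0.0007]))
dark@12 26028 (array([ 0.5463, -0.0302]), np.float64(3.54), array([0.0448, 0.0262]))
dark@12 1433 (array([0.5976, 0.0039]), np.float64(96.99), array([0.0319, 0.0032]))
dark@12 793 (array([ 0.5206, -0.0023]), np.float64(122.26), array([0.014 , 0.0022]))
dark@12 32 (array([0.5998, 0.0098]), np.float64(87.74), array([0.0025, 0.0005]))
dark@12 27 (array([ 0.5606, -0.0092]), np.float64(45.25), array([0.0012, 0.0009]))
34829 ctr 0.5411 -0.0381 size [0.1192 0.1038] ang 78.9
6214 ctr 0.5698 -0.1854 size [0.1187 0.0134] ang 78.91
5064 ctr 0.6109 -0.1235 size [0.0149 0.0882] ang 78.94
```

Request:
servo_tool(
  moves=[
    [[0, 0, -7.85], [0, 0, 0], 70],
    [[0, 0, -7.85], [0, 0, 0], 70],
    [[0, 0, -7.85], [0, 0, 0], 70],
    [[0, 0, -7.85], [0, 0, 0], 70],
    [[0, 0, -7.85], [0, 0, 0], 70],
    [[0, 0, -7.85], [0, 0, 0], 70],
    [[0, 0, -7.85], [0, 0, 0], 70],
    [[0, 0, -7.85], [0, 0, 0], 70],
    [[0, 0, -7.85], [0, 0, 0], 70],
    [[0, 0, -7.85], [0, 0, 0], 70],
    [[0, 0, -7.85], [0, 0, 0], 70],
    [[0, 0, -7.85], [0, 0, 0], 70],
  ],
)

```text
time: 4.0
ee_pos: [0.4944, -0.0574, 0.3316]
tcp_rot: [180.0, 0.0, 109.8]
wrist_force: [0.1, 0.5, 0.7]
opening: 0.0598
grasp_force: 0.0
```

Request:
servo_tool(
  moves=[
    [[0, 0, -7.85], [0, 0, 0], 70],
    [[0, 0, -7.85], [0, 0, 0], 70],
    [[0, 0, -7.85], [0, 0, 0], 70],
    [[0, 0, -7.85], [0, 0, 0], 70],
    [[0, 0, -7.85], [0, 0, 0], 70],
    [[0, 0, -7.85], [0, 0, 0], 70],
    [[0, 0, -7.85], [0, 0, 0], 70],
    [[0, 0, -7.85], [0, 0, 0], 70],
    [[0, 0, 0], [-0.0142, 0.0087, 0.037], 70],
    [[0, 0, 0], [-0.0142, 0.0087, 0.037], 70],
    [[0, 0, 0], [-0.0142, 0.0087, 0.037], 70],
    [[0, 0, 0], [0, 0, 0], 70],
  ],
)

```text
time: 5.2
ee_pos: [0.5394, -0.0365, 0.2151]
tcp_rot: [-180.0, -0.4, 172.4]
wrist_force: [-0.7, -0.3, -0.2]
opening: 0.0597
grasp_force: 0.0
```

Run:
```python
from h import *
o=state()
c,im,d=snap("wrist","w2"); knob(im,c); mixer(im,c)
for r in mark_of("knob_grip","wrist")[:2]: print(r["score"],towor(r["xyz"],c).round(4))
plan([.5406,-.0356,.131],[180,0,172.4],n=4)
```

```text
{'time': 5.2, 'q': [-3.8731, 3.7963, 7.0146, 93.6389, 0.0079, 3.7554], 'ee_pos': [0.5394, -0.0365, 0.2151], 'tcp_rot': [-179.9804, -0.4202, 172.3714], 'wrist_force': [-0.6915, -0.3095, -0.1649], 'grasp_force': 0.0, 'opening': 0.0597}
black@157 10615 (array([ 0.5395, -0.0327]), np.float64(172.98), array([0.0495, 0.0121]))
black@157 8753 (array([0.5872, 0.0081]), np.float64(8.36), array([0.0304, 0.0126]))
dark@12 29166 (array([ 0.5525, -0.0289]), np.float64(173.62), array([0.0514, 0.0275]))
dark@12 5315 (array([0.5954, 0.0066]), np.float64(105.23), array([0.0321, 0.0123]))
dark@12 1392 (array([0.5347, 0.018 ]), np.float64(11.06), array([0.0227, 0.0029]))
dark@12 1111 (array([ 5.208e-01, -4.000e-04]), np.float64(122.62), array([0.0147, 0.003 ]))
dark@12 122 (array([ 0.5608, -0.0069]), np.float64(56.0), array([0.0034, 0.0015]))
41981 ctr 0.5479 -0.0801 size [0.1221 0.1921] ang 78.61
5092 ctr 0.5635 -0.1841 size [0.105  0.0129] ang 79.19
3023 ctr 0.6363 -0.0454 size [0.0307 0.0535] ang 65.51
0.67 [ 0.5397 -0.0328  0.1486]
4 [[[-0.0,-0.01,-0.01],[-0.0002,0.0004,0.0224],100],[[-0.0,-0.01,-0.01],[-0.0002,0.0003,0.0225],100],[[-0.0,-0.01,-0.01],[-0.0001,0.0004,0.0224],100],[[-0.0,-0.01,-0.01],[-0.0002,0.0004,0.0225],100]]
end [ 0.5406 -0.0356  0.131 ] [-1.7999e+02 -2.0000e-02  1.7241e+02]
```

Request:
servo_tool(
  moves=[
    [[0, 0, 0], [0, 0.0012, 0.03], 70],
    [[0, 0, 0], [0, 0.0012, 0.03], 70],
    [[0, 0, 0], [0, 0, 0.018], 70],
    [[0, 0, 0], [0, 0, 0.006], 70],
    [[0, 0, 0], [0, 0, 0], 40],
    [[0, 0, 0], [0, 0, 0], 10],
    [[0, 0, 0], [0, 0, 0], 0],
    [[0, 0, 0], [0, 0, 0], 0],
    [[0, 0, 0], [0, 0, 0], 0],
    [[0, 0, 0], [0, 0, 0], 0],
  ],
  force=40,
)

```text
time: 6.3
ee_pos: [0.5416, -0.0335, 0.1382]
tcp_rot: [179.9, 0.2, 172.4]
wrist_force: [-0.3, 3.6, 6.5]
opening: 0.0109
grasp_force: 41.8
```

Request:
servo_tool(
  moves=[
    [[0, 0, 5], [0, 0, 0], 0],
    [[0, 0, 5], [0, 0, 0], 0],
    [[0, 0, 5], [0, 0, 0], 0],
    [[0, 0, 5], [0, 0, 0], 0],
    [[0, 0, 5], [0, 0, 0], 0],
    [[0, 0, 5], [0, 0, 0], 0],
    [[0, 0, 5], [0, 0, 0], 0],
    [[0, 0, 5], [0, 0, 0], 0],
    [[0, 0, 5], [0, 0, 0], 0],
    [[0, 0, 5], [0, 0, 0], 0],
    [[0, 0, 0], [0, 0, 0], 0],
    [[0, 0, 0], [0, 0, 0], 0],
  ],
)

```text
time: 7.5
ee_pos: [0.5419, -0.0329, 0.1382]
tcp_rot: [179.8, -0.0, 122.4]
wrist_force: [1.5, 6.9, 5.5]
opening: 0.0116
grasp_force: 41.7
```

Request:
servo_tool(
  moves=[
    [[0, 0, 0], [0, 0, 0], 60],
    [[0, 0, 0], [0, 0, 0], 60],
    [[0, 0, 0], [0, 0, 0], 60],
    [[0, 0, 0], [0, 0, -0.03], 60],
    [[0, 0, 0], [-0.03, 0, -0.04], 60],
    [[0, 0, 0], [-0.03, 0, -0.04], 60],
    [[0, 0, 0], [-0.03, 0, -0.04], 60],
    [[0, 0, 0], [0, 0, 0], 60],
    [[0, 0, 0], [0, 0, 0], 60],
  ],
)

```text
time: 8.4
ee_pos: [0.5897, -0.1108, 0.2866]
tcp_rot: [180.0, 0.0, 122.3]
wrist_force: [-0.4, -0.1, -0.4]
opening: 0.0511
grasp_force: 0.0
```

Run:
```python
from h import *
o=state()
c,im,d=snap("wrist","w3"); knob(im,c); mixer(im,c)
ct,it,dt=snap("top")
a=rect(im,c,.45,.63,-.20,.04,.157,.0006); b=rect(im,c,.50,.59,-.08,.02,.12,.0003)
cv2.imwrite("pics/r3.png",np.hstack([a,b])[:,:,::-1])
```

```text
{'time': 8.4, 'q': [-10.6436, 13.9207, 26.4894, 102.5125, -0.0021, 47.0318], 'ee_pos': [0.5897, -0.1108, 0.2866], 'tcp_rot': [179.9603, 0.0398, 122.3246], 'wrist_force': [-0.3995, -0.117, -0.4224], 'grasp_force': 0.0, 'opening': 0.0511}
black@157 8742 (array([ 0.5441, -0.0362]), np.float64(122.15), array([0.0398, 0.0122]))
black@157 600 (array([0.493 , 0.0183]), np.float64(23.22), array([0.0076, 0.0037]))
dark@12 32884 (array([ 0.5496, -0.0292]), np.float64(119.84), array([0.0442, 0.0316]))
dark@12 3405 (array([0.5977, 0.0075]), np.float64(95.79), array([0.031 , 0.0052]))
dark@12 951 (array([ 0.5208, -0.0006]), np.float64(122.85), array([0.0145, 0.0026]))
dark@12 160 (array([ 0.5614, -0.0065]), np.float64(53.6), array([0.0041, 0.0015]))
dark@12 15 (array([ 0.5543, -0.0038]), np.float64(66.83), array([0.001 , 0.0006]))
32957 ctr 0.5414 -0.0362 size [0.1184 0.1029] ang 78.8
5992 ctr 0.5706 -0.1831 size [0.118  0.0134] ang 79.05
5581 ctr 0.6097 -0.1214 size [0.0176 0.088 ] ang 78.79
```

View pics/r3.png

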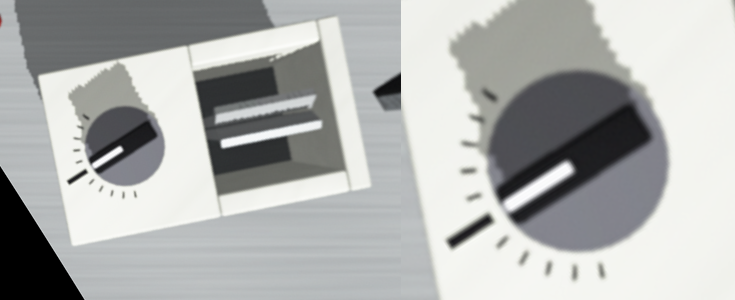

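The knob's bar is now in line with the index mark: bar end at (505,205), mark at (470,230) in the right crop, 0.3–0.7° apart. Next, the gauge.

Request:
servo_tool(
  moves=[
    [[0, 0, 0], [0.0397, 0.0117, -0.002], 100],
    [[0, 0, 0], [0.0397, 0.0117, -0.002], 100],
    [[0, 0, 0], [0.0397, 0.0117, -0.002], 100],
    [[0, 0, 0], [0.0397, 0.0117, -0.002], 100],
    [[0, 0, 0], [0.0397, 0.0117, -0.002], 100],
    [[0, 0, 0], [0.0397, 0.0117, -0.002], 100],
    [[0, 0, 0], [0.0397, 0.0117, -0.002], 100],
    [[0, 0, 0], [0.0397, 0.0117, -0.002], 100],
    [[0, 0, 0], [0.0397, 0.0117, -0.002], 100],
    [[0, 0, 0], [0, 0, 0], 100],
    [[0, 0, 0], [0, 0, 0], 100],
  ],
)

```text
time: 9.6
ee_pos: [0.4851, 0.2489, 0.3031]
tcp_rot: [-179.9, -0.0, 122.6]
wrist_force: [-0.3, -0.4, -1.2]
opening: 0.0853
grasp_force: 0.0
```

Run:
```python
from h import *
o=state()
c,im,d=snap("wrist","w4")
for k in["gauge_grip","gauge"]:
    for r in mark_of(k,"wrist")[:4]:
        w=towor(r["xyz"],c); print(k,round(r["score"],2),np.round(w,4),np.round(w2px(w,c)[0]))
for r in cut_out("gauge_grip","wrist")[:4]:
    m=r["mask"]; v,u=np.nonzero(m); print("mask",round(r["score"],2),m.sum(),u.mean().round(),v.mean().round())
    P=np.array([px2w(a,b,d[b,a],c) for a,b in zip(u,v) if d[b,a]>0]); t=P[(P[:,2]>.116)&(P[:,2]<.13)]
    if len(t)>20:
        rr=cv2.minAreaRect((t[:,:2]*1000).astype(np.float32)); print("top",len(t),t.mean(0).round(4),rr)
```

```text
{'time': 9.6, 'q': [27.1685, 6.8159, 20.2032, 103.5156, -0.0107, 84.5995], 'ee_pos': [0.4851, 0.2489, 0.3031], 'tcp_rot': [-179.8713, -0.0014, 122.569], 'wrist_force': [-0.3238, -0.3765, -1.1515], 'grasp_force': 0.0, 'opening': 0.0853}
gauge_grip 0.87 [0.4093 0.4405 0.007 ] [357.   8.]
gauge_grip 0.79 [0.4596 0.2892 0.0945] [321. 161.]
gauge_grip 0.74 [0.6406 0.2948 0.0059] [443. 230.]
gauge_grip 0.66 [0.4455 0.4708 0.0092] [402.   2.]
gauge 0.92 [0.4603 0.2897 0.0054] [321. 154.]
gauge 0.69 [0.387  0.3499 0.0051] [296.  73.]
gauge 0.64 [0.5507 0.2699 0.0062] [374. 209.]
gauge 0.6 [0.4723 0.3769 0.0069] [372.  95.]
mask 0.94 2340 391.0 43.0
mask 0.82 501 322.0 160.0
top 495 [0.4589 0.292  0.1201] ((458.86492919921875, 291.4565124511719), (29.210189819335938, 13.787153244018555), 79.03620147705078)
mask 0.73 2640 334.0 34.0
mask 0.56 1876 421.0 223.0
```

View pics/w4.png

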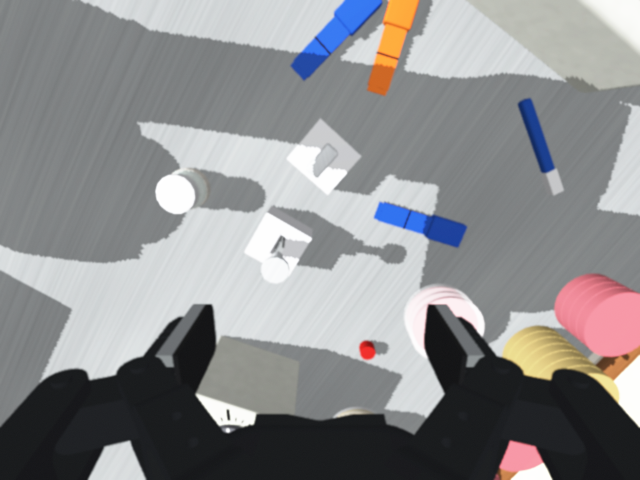

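The wrist view shows the aluminium handle in its white block at (325,158). The blue look-alikes are at (420,223) and (340,35), the orange one at (393,50), and the disc-topped spare at (275,265). I choose the one at (325,158); the mask's top face measures 29.2×13.8 mm at z = 0.120, as described.

Request:
servo_tool(
  moves=[
    [[0, 0, 7.27], [0, 0, 0], 55],
    [[0, 0, 7.27], [0, 0, 0], 55],
    [[0, 0, 7.27], [0, 0, 0], 55],
    [[0, 0, 7.27], [0, 0, 0], 55],
    [[0, 0, 7.27], [0, 0, 0], 55],
    [[0, 0, 7.27], [0, 0, 0], 55],
    [[0, 0, 0], [0.0092, -0.0083, 0.034], 55],
    [[0, 0, 0], [0.0092, -0.0083, 0.034], 55],
    [[0, 0, 0], [0.0092, -0.0083, 0.034], 55],
    [[0, 0, 0], [0.0091, -0.0081, 0.034], 55],
    [[0, 0, 0], [0, 0, 0], 55],
    [[0, 0, 0], [0, 0, 0], 55],
  ],
)

```text
time: 11.0
ee_pos: [0.4614, 0.2897, 0.169]
tcp_rot: [-180.0, 0.0, 78.7]
wrist_force: [0.9, 0.1, 0.9]
opening: 0.0471
grasp_force: 0.0
```

Run:
```python
from h import *
o=state()
c,im,d=snap("wrist","w5")
for k in["gauge_grip","gauge"]:
    for r in mark_of(k,"wrist")[:3]:
        w=towor(r["xyz"],c); print(k,round(r["score"],2),np.round(w,4),np.round(w2px(w,c)[0]))
P=rect(im,c,.40,.52,.23,.35,.121,.0003)
cv2.imwrite("pics/r5.png",np.hstack([cv2.resize(im,(533,400)),P[:400,:267] if 0 else cv2.resize(P,(267,267)).copy() if 0 else cv2.copyMakeBorder(cv2.resize(P,(260,260)),0,140,0,0,0)])[:,:,::-1])
V,U=np.nonzero((d>0)&(np.arange(480)[:,None]<330))
Q=np.array([px2w(a,b,d[b,a],c) for a,b in zip(U[::3],V[::3])]); t=Q[(abs(Q[:,2]-.120)<.005)&(np.hypot(Q[:,0]-.459,Q[:,1]-.291)<.03)]
print(len(t),t.mean(0).round(4),cv2.minAreaRect((t[:,:2]*1000).astype(np.float32)))
```

```text
{'time': 11.0, 'q': [32.127, 3.4525, 1.5597, 88.1323, -0.0124, 133.3781], 'ee_pos': [0.4614, 0.2897, 0.169], 'tcp_rot': [-179.9902, 0.0263, 78.7489], 'wrist_force': [0.9243, 0.1382, 0.8757], 'grasp_force': 0.0, 'opening': 0.0471}
gauge_grip 0.94 [0.459  0.2882 0.0951] [317. 256.]
gauge_grip 0.83 [0.4077 0.4388 0.0087] [213.  48.]
gauge_grip 0.74 [0.6393 0.2951 0.0097] [527. 175.]
gauge 0.97 [0.4721 0.3774 0.0062] [312. 113.]
gauge 0.84 [0.5554 0.2702 0.0057] [430. 221.]
gauge 0.62 [0.3873 0.3491 0.0035] [221. 169.]
416 [0.4599 0.2926 0.12  ] ((459.6708984375, 291.6575012207031), (29.612491607666016, 13.91407299041748), 81.77301788330078)
```

View pics/r5.png

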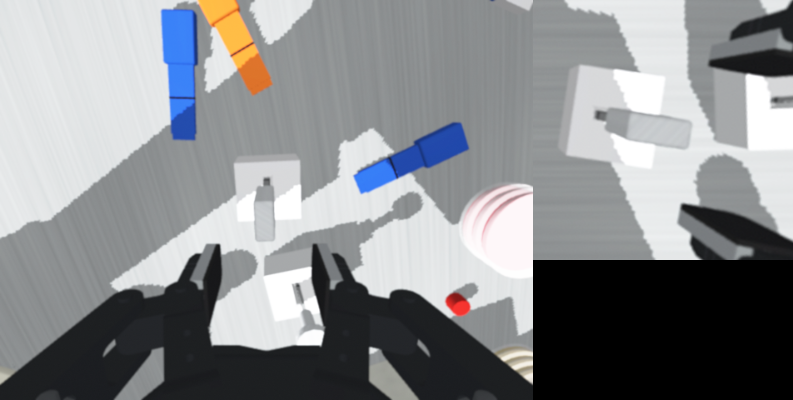

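Request:
servo_tool(
  moves=[
    [[0, 0, 0], [0.0015, -0.0017, 0.025], 55],
    [[0, 0, 0], [0, 0, 0.028], 55],
    [[0, 0, 0], [0, 0, 0.024], 55],
    [[0, 0, 0], [0, 0, 0.011], 55],
    [[0, 0, 0], [0, 0, 0], 55],
    [[0, 0, 0], [0, 0, 0], 30],
    [[0, 0, 0], [0, 0, 0], 15],
    [[0, 0, 0], [0, 0, 0], 5],
    [[0, 0, 0], [0, 0, 0], 0],
    [[0, 0, 0], [0, 0, 0], 0],
    [[0, 0, 0], [0, 0, 0], 0],
  ],
  force=40,
)

```text
time: 12.25
ee_pos: [0.4619, 0.2925, 0.0821]
tcp_rot: [179.7, -0.1, 78.8]
wrist_force: [6.6, -2.2, 0.4]
opening: 0.0136
grasp_force: 39.3
```

Request:
servo_tool(
  moves=[
    [[0, 0, 0], [0, -0.001, -0.01], 0],
    [[0, 0, 0], [0, 0, -0.015], 0],
    [[0, 0, 0], [0, 0, -0.02], 0],
    [[0, 0, 0], [0, 0, -0.03], 0],
    [[0, 0, 0], [0, 0, -0.035], 0],
    [[0, 0, 0], [0, 0, -0.035], 0],
    [[0, 0, 0], [0, 0, -0.035], 0],
    [[0, 0, 0], [0, 0, 0], 0],
    [[0, 0, 0], [0, 0, 0], 0],
  ],
)

```text
time: 13.15
ee_pos: [0.4593, 0.2928, 0.2614]
tcp_rot: [179.9, -0.1, 78.8]
wrist_force: [-0.2, 0.3, -2.8]
opening: 0.0136
grasp_force: 40.2
```

Run:
```python
from h import *
o=state()
cs,im,ds=snap("side","s6"); 
for k in["gauge_grip","gauge","gauge_line"]:
    for r in mark_of(k,"side")[:2]:
        w=towor(r["xyz"],cs); print(k,round(r["score"],2),np.round(w,4),w2px(w,cs)[0].round())
R=Ro.from_euler("xyz",o["tcp_rot"],degrees=True); tip=np.array(o["ee_pos"])+[0,0,-.076]
u,v=w2px(tip,cs)[0].astype(int); cr=im[max(v-110,0):v+70,max(u-110,0):u+110]
cw,iw,dw=snap("wrist")
cv2.imwrite("pics/c6.png",np.hstack([cv2.resize(cr,None,fx=2,fy=2)[:360],cv2.resize(iw,(360,270))[:0] if 0 else cv2.copyMakeBorder(cv2.resize(iw,(360,270)),0,2*cr.shape[0]-270,0,0,0)])[:,:,::-1]); print(u,v)
plan([.5605,-.1315,.262],[180,0,101.1],claw=0)
```

```text
{'time': 13.15, 'q': [32.5182, 4.8988, 13.3665, 98.3375, -0.0007, 133.7315], 'ee_pos': [0.4593, 0.2928, 0.2614], 'tcp_rot': [179.9054, -0.0896, 78.7868], 'wrist_force': [-0.2107, 0.3001, -2.7598], 'grasp_force': 40.1778, 'opening': 0.0136}
gauge_grip 0.71 [0.4081 0.4393 0.0132] [176. 441.]
gauge_grip 0.68 [0.6414 0.2978 0.0045] [183. 327.]
gauge 0.89 [0.3853 0.3489 0.0033] [236. 422.]
gauge 0.87 [0.5558 0.273  0.0057] [218. 343.]
gauge_line 0.97 [0.3974 0.3896 0.0034] [209. 431.]
gauge_line 0.92 [0.4575 0.292  0.2291] [228. 270.]
229 293
10 [[[-0.01,0.01,-2.23],[-0.0396,0.0182,-0.0003],0],[[-0.01,0.01,-2.23],[-0.0403,0.0167,-0.0002],0],[[-0.01,0.01,-2.23],[-0.0409,0.0151,-0.0003],0],[[-0.01,0.01,-2.23],[-0.0414,0.0136,-0.0003],0],[[-0.01,0.01,-2.23],[-0.0419,0.0118,-0.0002],0],[[-0.01,0.01,-2.23],[-0.0424,0.0103,-0.0003],0],[[-0.01,0.01,-2.23],[-0.0428,0.0086,-0.0003],0],[[-0.01,0.01,-2.23],[-0.043,0.0069,-0.0003],0],[[-0.01,0.01,-2.23],[-0.0433,0.0052,-0.0003],0],[[-0.01,0.01,-2.23],[-0.0434,0.0036,-0.0003],0]]
end [ 0.5605 -0.1315  0.262 ] [ 1.7998e+02 -4.0000e-02  1.0108e+02]
```

View pics/c6.png

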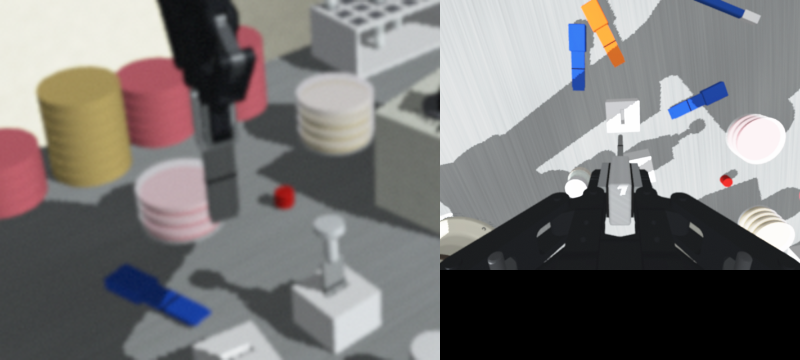

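Request:
servo_tool(
  moves=[
    [[0, 0, -2.23], [-0.0396, 0.0182, 0], 0],
    [[0, 0, -2.23], [-0.0403, 0.0167, 0], 0],
    [[0, 0, -2.23], [-0.0409, 0.0151, 0], 0],
    [[0, 0, -2.23], [-0.0414, 0.0136, 0], 0],
    [[0, 0, -2.23], [-0.0419, 0.0118, 0], 0],
    [[0, 0, -2.23], [-0.0424, 0.0103, 0], 0],
    [[0, 0, -2.23], [-0.0428, 0.0086, 0], 0],
    [[0, 0, -2.23], [-0.043, 0.0069, 0], 0],
    [[0, 0, -2.23], [-0.0433, 0.0052, 0], 0],
    [[0, 0, -2.23], [-0.0434, 0.0036, 0], 0],
    [[0, 0, 0], [0, 0, 0], 0],
    [[0, 0, 0], [0, 0, 0], 0],
  ],
)

```text
time: 14.6
ee_pos: [0.5606, -0.1321, 0.2592]
tcp_rot: [-179.9, -0.1, 100.9]
wrist_force: [-0.5, 0.2, -0.8]
opening: 0.0138
grasp_force: 40.1
```

Run:
```python
from h import *
o=state()
cs,im,ds=snap("side","s7"); ct,it,dt=snap("top","t7"); cw,iw,dw=snap("wrist","w7")
for n,c in(("side",cs),("top",ct),("wrist",cw)):
  for k in["gauge_grip","gauge","gauge_line","slot","mixer"]:
    for r in mark_of(k,n)[:3]:
        w=towor(r["xyz"],c)
        if np.hypot(w[0]-.56,w[1]+.13)<.05: print(n,k,round(r["score"],2),np.round(w,4),w2px(w,c)[0].round())
mixer(iw,cw)
u,v=w2px([.56,-.13,.17],cs)[0].astype(int); cr=im[v-75:v+75,u-65:u+65]
cv2.imwrite("pics/c7.png",np.hstack([cv2.resize(cr,None,fx=2.8,fy=2.8,interpolation=cv2.INTER_CUBIC),cv2.resize(iw[100:480,150:550],(432,420))])[:,:,::-1]); print(u,v)
```

```text
{'time': 14.6, 'q': [-13.2672, 9.5046, 18.2076, 98.8126, 0.0128, 65.7832], 'ee_pos': [0.5606, -0.1321, 0.2592], 'tcp_rot': [-179.9053, -0.0567, 100.9495], 'wrist_force': [-0.457, 0.1744, -0.835], 'grasp_force': 40.0588, 'opening': 0.0138}
side gauge 0.66 [ 0.5603 -0.1335  0.1863] [371. 192.]
side gauge_line 0.89 [ 0.5597 -0.1355  0.2234] [372. 176.]
side slot 0.59 [ 0.5623 -0.1331  0.1223] [368. 218.]
side mixer 0.82 [ 5.624e-01 -1.337e-01  2.000e-04] [366. 264.]
top slot 0.92 [ 0.5624 -0.1329  0.1216] [378. 231.]
top mixer 0.68 [ 5.627e-01 -1.301e-01  5.000e-04] [371. 240.]
wrist gauge_grip 0.58 [ 0.5615 -0.1352  0.2738] [321. 336.]
wrist gauge 0.71 [ 0.5565 -0.1336  0.1842] [313. 256.]
wrist gauge 0.29 [ 0.5621 -0.1326  0.274 ] [323. 331.]
wrist gauge_line 0.81 [ 0.5593 -0.1345  0.2257] [317. 285.]
wrist slot 0.81 [ 0.561  -0.1309  0.1146] [321. 226.]
wrist slot 0.47 [ 0.5587 -0.1311 -0.0012] [318. 200.]
wrist mixer 0.95 [ 0.5617 -0.1302 -0.0029] [321. 199.]
wrist mixer 0.31 [ 0.5624 -0.1323  0.2761] [324. 333.]
32755 ctr 0.5414 -0.0362 size [0.1184 0.1027] ang 78.84
5760 ctr 0.6095 -0.1216 size [0.0179 0.0876] ang 78.69
4646 ctr 0.5089 -0.1414 size [0.0136 0.0877] ang 78.69
369 199
```

View pics/c7.png

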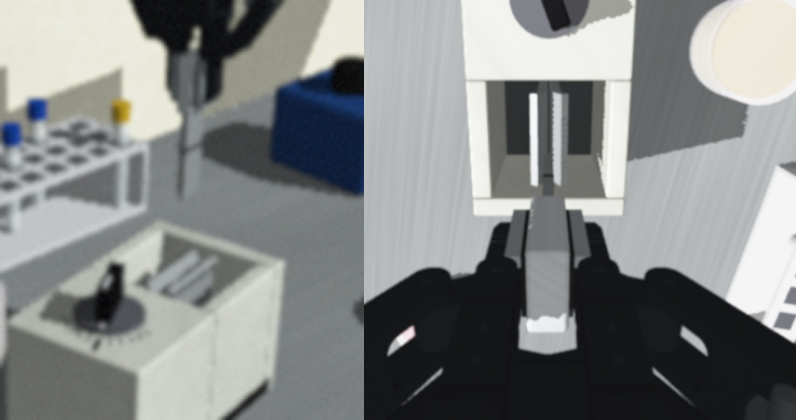

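Run:
```python
from h import *
o=get_obs(); cw,iw,dw=snap("wrist")
S=np.array([.5606,-.1321]); a=np.radians(11); ex=np.array([np.cos(a),np.sin(a)]); ey=np.array([-np.sin(a),np.cos(a)])
V,U=np.mgrid[150:480,250:390]; V=V.ravel();U=U.ravel(); k=dw[V,U]>0; U=U[k];V=V[k]
K=np.array(cw["camera_matrix"]); p=cv2.undistortPoints(np.c_[U,V].astype(float)[:,None],K,np.array(cw["dist"]))[:,0]; z=dw[V,U]
W=(np.c_[p*z[:,None],z]-np.array(cw["t"]))@np.array(cw["R"])
L=np.c_[(W[:,:2]-S)@ex,(W[:,:2]-S)@ey,W[:,2]]
g=(abs(L[:,0])<15)&(L[:,2]>.16)&(L[:,1]>-30e-3)&(L[:,1]<.03)
for lo in np.arange(.165,.32,.008):
    q=g&(L[:,2]>=lo)&(L[:,2]<lo+.008)
    if q.sum()>5: print(round(lo+.004,3),q.sum(),"x med/min/max",(np.percentile(L[q,0],[50,5,95])*1e3).round(1),"y",(np.percentile(L[q,1],[50,5,95])*1e3).round(1),"row",V[q].min(),V[q].max())
# paddles top edges: z .113-.121
q=(abs(L[:,2]-.118)<.004)&(abs(L[:,0])<.03)&(abs(L[:,1])<.04)
for s in(-1,1):
    w=L[q&(L[:,0]*s>0)]; print("paddle",s,len(w),(np.percentile(w[:,0],[5,50,95])*1e3).round(1) if len(w) else"",(np.percentile(w[:,1],[1,99])*1e3).round(1) if len(w) else "")
```

```text
0.193 31 x med/min/max [ 0.7 -1.7  2.5] y [11.3 11.  11.6] row 240 243
0.201 34 x med/min/max [ 0.1 -1.9  2.5] y [11.3 11.  11.7] row 243 247
0.209 42 x med/min/max [ 0.1 -2.2  2.4] y [11.3 10.9 11.5] row 247 252
0.217 40 x med/min/max [-0.2 -2.1  2.3] y [11.3 10.9 11.6] row 252 257
0.225 61 x med/min/max [ 0.1 -2.5  2.7] y [11.3  9.3 11.6] row 256 264
0.233 54 x med/min/max [ 0.3 -1.9  2.3] y [11.3 10.9 11.7] row 261 268
0.241 72 x med/min/max [ 0.1 -2.3  2.5] y [11.3 11.  11.8] row 267 274
0.249 27 x med/min/max [ 0.1 -2.1  2.4] y [11.2 10.7 11.7] row 274 276
0.257 169 x med/min/max [ 0.1 -6.2  6.1] y [14.1 13.2 14.5] row 277 286
0.265 524 x med/min/max [ -0.4 -15.5  15.8] y [12.4  7.8 14.5] row 281 304
0.273 901 x med/min/max [  0.1 -18.6  18.3] y [12.1  7.6 14.4] row 289 314
0.281 1031 x med/min/max [ -0.3 -18.6  18.3] y [12.   7.6 14.4] row 298 326
0.289 1119 x med/min/max [  0.  -18.1  18.1] y [12.1  7.7 14.5] row 308 333
0.297 4292 x med/min/max [ 0.  -8.9  8.7] y [  4.  -12.3  13.9] row 318 400
0.305 1585 x med/min/max [ -8.4 -19.1  18.8] y [12.8 -5.4 14.6] row 333 407
0.313 1483 x med/min/max [ -8.6 -19.2  18.9] y [12.8  8.3 13.5] row 347 414
0.321 445 x med/min/max [  8.1 -17.5  17.2] y [13.   5.6 17.4] row 365 414
paddle -1 775 [-13.   -9.5  -6.3] [-33.7  35.6]
paddle 1 779 [ 7.6 11.1 14.6] [-33.4  35.6]
```

Request:
servo_tool(
  moves=[
    [[0, 0, -0.25], [0.0017, 0.0006, 0.01], 0],
    [[0, 0, 0], [0, 0, 0.015], 0],
    [[0, 0, 0], [0, 0, 0.015], 0],
    [[0, 0, 0], [0, 0, 0.01], 0],
    [[0, 0, 0], [0, 0, 0.004], 0],
    [[0, 0, 0], [0, 0, 0], 0],
    [[0, 0, 0], [0, 0, 0], 0],
  ],
)

```text
time: 16.25
ee_pos: [0.5612, -0.1295, 0.2069]
tcp_rot: [180.0, 0.0, 101.3]
wrist_force: [-0.1, 0.5, -0.3]
opening: 0.0132
grasp_force: 40.1
```

```bash
cat > m.py <<'E'
from h import *
def meas(S=(.5606,-.1321),png=None):
    o=state(); cw,iw,dw=snap("wrist")
    a=np.radians(11.2); ex=np.array([np.cos(a),np.sin(a)]); ey=np.array([-np.sin(a),np.cos(a)])
    V,U=np.mgrid[100:480,250:390]; V=V.ravel();U=U.ravel(); k=dw[V,U]>0; U=U[k];V=V[k]
    p=cv2.undistortPoints(np.c_[U,V].astype(float)[:,None],np.array(cw["camera_matrix"]),np.array(cw["dist"]))[:,0]; z=dw[V,U]
    W=(np.c_[p*z[:,None],z]-np.array(cw["t"]))@np.array(cw["R"]); I=iw[V,U].mean(1)
    L=np.c_[(W[:,:2]-S)@ex,(W[:,:2]-S)@ey,W[:,2]]*1e3; oz=o["ee_pos"][2]*1e3
    b=(abs(L[:,0])<3.5)&(L[:,1]>8)&(L[:,1]<17)&(L[:,2]>118)
    for r in np.unique(V[b]):
        q=b&(V==r)
        if L[q,2].mean()<oz+5: print(r,"z",L[q,2].mean().round(1),"x",L[q,0].min().round(1),L[q,0].max().round(1),"y",np.median(L[q,1]).round(1),"I",I[q].mean().round())
    t=(abs(L[:,0])<6)&(abs(L[:,1])<13)&(abs(L[:,2]-oz-38)<8); print("handle top",t.sum(),(np.median(L[t,2])).round(1),"rel tcp",(np.median(L[t,2])-oz).round(1),"x",L[t,0].mean().round(1))
    for s in(-1,1):
        w=L[(abs(L[:,2]-117.5)<4)&(L[:,0]*s>4)&(abs(L[:,0])<25)&(abs(L[:,1])<40)]
        if len(w): print("paddle",s,len(w),np.percentile(w[:,0],[5,50,95]).round(1),np.percentile(w[:,1],[1,99]).round(1))
    rim=L[(abs(L[:,1])<35)&(L[:,0]>48)&(L[:,0]<58)&(L[:,2]>100)]; print("rim z",np.median(rim[:,2]).round(1) if len(rim) else None, "deck",[px2w(u,v,dw[v,u],cw).round(4).tolist() for u,v in((260,140),(380,140)) ])
    if png: cv2.imwrite(f"pics/{png}.png",iw[:,:,::-1])
E
python3 -c "
from m import *
meas()"
```

```text
{'time': 16.25, 'q': [-12.9971, 8.0918, 10.7635, 92.6301, 0.0009, 65.6703], 'ee_pos': [0.5612, -0.1295, 0.2069], 'tcp_rot': [179.9617, 0.0163, 101.3326], 'wrist_force': [-0.0625, 0.5285, -0.3479], 'grasp_force': 40.0926, 'opening': 0.0132}
239 z 131.8 x -0.3 2.2 y 12.0 I 79.0
240 z 137.4 x -0.9 3.4 y 13.1 I 88.0
241 z 139.4 x -0.9 3.4 y 12.9 I 86.0
242 z 141.5 x -0.9 3.3 y 13.0 I 85.0
243 z 143.1 x -0.9 3.3 y 12.9 I 85.0
244 z 145.5 x -0.9 3.3 y 13.0 I 85.0
245 z 147.5 x -1.4 3.3 y 13.0 I 85.0
246 z 148.8 x -1.4 3.2 y 13.0 I 85.0
247 z 150.8 x -1.4 3.2 y 12.9 I 85.0
248 z 153.1 x -1.4 3.2 y 13.1 I 85.0
249 z 154.4 x -1.4 3.2 y 12.9 I 85.0
250 z 156.6 x -1.4 3.2 y 13.0 I 84.0
251 z 158.0 x -1.3 3.1 y 12.9 I 84.0
252 z 159.9 x -1.3 3.1 y 13.0 I 84.0
253 z 161.7 x -1.3 3.1 y 13.1 I 84.0
254 z 163.2 x -1.3 3.1 y 12.9 I 84.0
255 z 164.5 x -1.3 3.1 y 12.8 I 83.0
256 z 166.8 x -1.3 3.0 y 13.0 I 79.0
257 z 168.1 x -1.3 3.0 y 13.1 I 65.0
258 z 170.1 x -1.8 3.0 y 13.1 I 50.0
259 z 171.3 x -1.7 3.0 y 13.0 I 53.0
260 z 172.4 x -1.8 3.0 y 12.9 I 70.0
261 z 174.1 x -1.7 2.9 y 13.0 I 78.0
262 z 174
[... 428 characters left out ...]
I 88.0
274 z 191.7 x -1.5 3.2 y 13.0 I 88.0
275 z 193.0 x -1.5 3.2 y 13.0 I 88.0
276 z 194.3 x -1.5 3.2 y 13.0 I 93.0
277 z 202.4 x -3.1 3.4 y 16.0 I 106.0
278 z 203.5 x -3.1 3.4 y 15.9 I 112.0
279 z 204.6 x -3.1 3.4 y 15.9 I 115.0
280 z 205.7 x -3.0 3.4 y 15.9 I 115.0
281 z 207.0 x -3.5 3.4 y 16.1 I 115.0
282 z 208.0 x -3.4 3.4 y 16.0 I 115.0
283 z 208.8 x -3.4 3.4 y 16.0 I 115.0
284 z 210.0 x -3.4 3.3 y 16.0 I 115.0
285 z 210.6 x -3.4 3.3 y 15.7 I 115.0
286 z 211.7 x -3.4 3.3 y 15.8 I 115.0
handle top 2214 245.0 rel tcp 38.2 x 0.0
paddle -1 994 [-13.   -9.6  -5.8] [-27.2  35.6]
paddle 1 997 [ 7.4 11.1 14.6] [-26.9  35.6]
rim z 119.1 deck [[0.5112, -0.0687, 0.12], [0.5834, -0.0541, 0.1205]]
```

Request:
servo_tool(
  moves=[
    [[0, 0, 0], [0, 0, 0.004], 0],
    [[0, 0, 0], [0, 0, 0.004], 0],
    [[0, 0, 0], [0, 0, 0.004], 0],
    [[0, 0, 0], [0, 0, 0.004], 0],
    [[0, 0, 0], [0, 0, 0.003], 0],
    [[0, 0, 0], [0, 0, 0.003], 0],
    [[0, 0, 0], [0, 0, 0.003], 0],
    [[0, 0, 0], [0, 0, 0], 0],
    [[0, 0, 0], [0, 0, 0], 0],
  ],
)

```text
time: 17.2
ee_pos: [0.561, -0.1295, 0.1812]
tcp_rot: [-180.0, -0.0, 101.3]
wrist_force: [-0.7, -0.5, -1.5]
opening: 0.0133
grasp_force: 40.1
```

Request:
servo_tool(
  moves=[
    [[0, 0, 0], [0, 0, 0.002], 0],
    [[0, 0, 0], [0, 0, 0.002], 0],
    [[0, 0, 0], [0, 0, 0.002], 0],
    [[0, 0, 0], [0, 0, 0.002], 0],
    [[0, 0, 0], [0, 0, 0.002], 0],
    [[0, 0, 0], [0, 0, 0.002], 0],
    [[0, 0, 0], [0, 0, 0.002], 0],
    [[0, 0, 0], [0, 0, 0.002], 0],
    [[0, 0, 0], [0, 0, 0.002], 0],
    [[0, 0, 0], [0, 0, 0], 0],
    [[0, 0, 0], [0, 0, 0], 0],
  ],
)

```text
time: 18.3
ee_pos: [0.561, -0.1295, 0.1628]
tcp_rot: [-180.0, -0.0, 101.3]
wrist_force: [0.8, -1.2, -0.7]
opening: 0.0134
grasp_force: 40.2
```

```bash
python3 -c "
from m import *
meas()" | awk '!/^[0-9]/||$14<75'
```

```text
{'time': 18.3, 'q': [-12.9982, 7.6911, 5.4477, 87.797, -0.0016, 65.6699], 'ee_pos': [0.561, -0.1295, 0.1628], 'tcp_rot': [-179.9624, -0.0152, 101.3319], 'wrist_force': [0.8045, -1.2448, -0.7067], 'grasp_force': 40.1669, 'opening': 0.0134}
253 z 118.6 x 0.0 2.8 y 13.4 I 80.0
254 z 119.2 x -1.6 2.8 y 13.1 I 81.0
255 z 121.0 x -1.6 2.8 y 13.0 I 80.0
256 z 122.8 x -1.6 2.7 y 13.2 I 77.0
257 z 124.2 x -1.6 2.7 y 13.1 I 63.0
258 z 126.4 x -2.1 3.2 y 13.3 I 52.0
259 z 127.2 x -2.0 3.2 y 13.1 I 59.0
260 z 128.8 x -2.1 3.2 y 13.2 I 72.0
261 z 129.8 x -2.0 3.2 y 13.1 I 77.0
262 z 131.0 x -2.0 3.2 y 13.1 I 79.0
263 z 132.5 x -2.0 3.2 y 13.0 I 79.0
264 z 133.8 x -1.9 3.2 y 13.0 I 79.0
265 z 135.1 x -1.9 3.2 y 13.1 I 80.0
266 z 136.3 x -1.9 3.2 y 13.0 I 81.0
267 z 137.8 x -1.9 3.2 y 13.1 I 81.0
268 z 140.4 x -1.9 2.5 y 13.1 I 81.0
269 z 141.3 x -1.8 2.5 y 13.1 I 81.0
270 z 142.8 x -1.8 3.0 y 13.1 I 81.0
271 z 144.0 x -1.8 3.0 y 13.1 I 81.0
272 z 145.4 x -1.8 2.9 y 13.1 I 82.0
273 z 146.5 x -1.8 2.9 y 13.0 I 81.0
274 z 147.7 x -1.8 2.9 y 13.0 I 81.0
275 z 149.2 x -1.8 2.9 y 13.1 I 82.0
276 z 150.3 x -1.7 2.9 y 13.3 I 88.0
277 z 158.5 x -3.4 3.2 y 16.1 I 102.0
278 z 159.6 x -3.4 3.2 y 16.1 I 112.0
279 z 160.4 x -3.3 3.1 y 16.0 I 116.0
280 z 161.6 x -3.3 3.1 y 15.9 I 116.0
281 z 162.6 x -3.3 3.1 y 16.0 I 116.0
282 z 163.8 x -3.3 3.1 y 16.0 I 116.0
283 z 165.0 x -3.2 3.1 y 16.2 I 116.0
284 z 165.8 x -3.2 3.5 y 16.1 I 116.0
285 z 167.1 x -3.2 3.5 y 16.1 I 116.0
handle top 2215 201.0 rel tcp 38.3 x 0.0
paddle -1 1070 [-14.3 -10.7  -7.2] [-8.  35.5]
paddle 1 1078 [ 8.6 12.  15.7] [-7.9 35.6]
rim z None deck [[0.5173, -0.0662, 0.119], [0.5761, -0.0543, 0.1186]]
```

Request:
servo_tool(
  moves=[
    [[0, 0, 0], [0, 0, 0.002], 0],
    [[0, 0, 0], [0, 0, 0.002], 0],
    [[0, 0, 0], [0, 0, 0.001], 0],
    [[0, 0, 0], [0, 0, 0], 0],
    [[0, 0, 0], [0, 0, 0], 0],
  ],
)

```text
time: 18.85
ee_pos: [0.5611, -0.1296, 0.1582]
tcp_rot: [-180.0, -0.0, 101.3]
wrist_force: [0.5, 0.5, 1.3]
opening: 0.0133
grasp_force: 40.7
```

```bash
cat > t.py <<'E'
from m import *
import sys
meas(png=sys.argv[1])
c=calibration("wrist"); iw,dw=camera("wrist")
V,U=np.mgrid[20:480:2,100:560:2]; V=V.ravel();U=U.ravel()
p=cv2.undistortPoints(np.c_[U,V].astype(float)[:,None],np.array(c["camera_matrix"]),np.array(c["dist"]))[:,0]; z=dw[V,U]
W=(np.c_[p*z[:,None],z]-np.array(c["t"]))@np.array(c["R"]); a=np.radians(11.2)
M=(W[:,:2]-[.561,-.1305])@np.array([[np.cos(a),-np.sin(a)],[np.sin(a),np.cos(a)]])
for n,q in(("deck",(abs(M[:,0])<55e-3)&(M[:,1]>.05)&(M[:,1]<.068)),("railL",(abs(M[:,0]+.052)<.005)&(abs(M[:,1])<.04)),("railR",(abs(M[:,0]-.052)<.005)&(abs(M[:,1])<.04))):
    w=W[q&(z>0)&(abs(W[:,2]-.12)<.008),2]; print(n,len(w),np.median(w).round(4) if len(w) else "")
cs,im,ds=snap("side",sys.argv[1]+"s")
E
python3 t.py w9 | awk '!/^[0-9]/||$11<75'
python3 - <<'E'
import cv2,numpy as np
a=cv2.imread("pics/w9.png")[140:380,200:440];b=cv2.imread("pics/w9s.png")[150:290,300:440]
cv2.imwrite("pics/c9.png",np.hstack([cv2.resize(a,(400,400),interpolation=2),cv2.resize(b,(400,400),interpolation=2)]))
E
```

```text
{'time': 18.85, 'q': [-13.0014, 7.6502, 4.8981, 87.2536, -0.0016, 65.6711], 'ee_pos': [0.5611, -0.1296, 0.1582], 'tcp_rot': [-179.9941, -0.0009, 101.3274], 'wrist_force': [0.4752, 0.5361, 1.2858], 'grasp_force': 40.6874, 'opening': 0.0133}
256 z 118.4 x -0.9 2.3 y 13.2 I 76.0
257 z 119.4 x -1.5 2.8 y 13.1 I 63.0
258 z 121.4 x -2.0 3.3 y 13.1 I 51.0
259 z 122.6 x -1.9 3.3 y 13.0 I 59.0
260 z 123.9 x -2.0 3.3 y 13.0 I 72.0
261 z 125.0 x -1.9 3.3 y 12.9 I 78.0
262 z 126.3 x -2.0 3.3 y 13.0 I 79.0
263 z 127.7 x -1.9 3.3 y 12.9 I 79.0
264 z 129.4 x -1.9 3.3 y 13.0 I 79.0
265 z 130.4 x -1.8 3.3 y 12.9 I 80.0
266 z 132.2 x -1.8 3.3 y 13.2 I 81.0
267 z 133.2 x -1.8 3.3 y 13.1 I 82.0
268 z 134.7 x -1.8 3.3 y 13.3 I 82.0
269 z 137.0 x -1.8 2.6 y 13.0 I 82.0
270 z 138.3 x -1.8 3.1 y 13.1 I 82.0
271 z 139.2 x -1.7 3.1 y 13.0 I 82.0
272 z 140.6 x -1.7 3.1 y 13.0 I 82.0
273 z 141.9 x -1.7 3.0 y 13.1 I 82.0
274 z 142.8 x -1.7 3.0 y 12.9 I 82.0
275 z 144.1 x -1.7 3.0 y 12.9 I 82.0
276 z 145.4 x -1.7 3.0 y 13.0 I 88.0
277 z 153.6 x -3.3 3.3 y 15.9 I 102.0
278 z 155.0 x -3.3 3.2 y 16.1 I 112.0
279 z 156.0 x -3.3 3.2 y 16.0 I 116.0
280 z 157.0 x -3.3 3.2 y 16.0 I 116.0
281 z 158.3 x -3.2 3.2 y 16.1 I 116.0
282 z 159.3 x -3.2 3.2 y 16.1 I 116.0
283 z 160.3 x -3.2 3.2 y 16.1 I 116.0
284 z 161.2 x -3.1 3.2 y 15.9 I 116.0
285 z 162.3 x -3.1 3.1 y 16.0 I 116.0
handle top 2217 196.4 rel tcp 38.2 x 0.0
paddle -1 1086 [-14.3 -10.6  -7. ] [-5.9 35.7]
paddle 1 1069 [ 8.8 12.2 15.8] [-5.8 35.7]
rim z None deck [[0.5183, -0.0659, 0.1199], [0.5752, -0.0544, 0.1203]]
deck 2050 0.1194
railL 625 0.1195
railR 626 0.1195
```

View pics/c9.png

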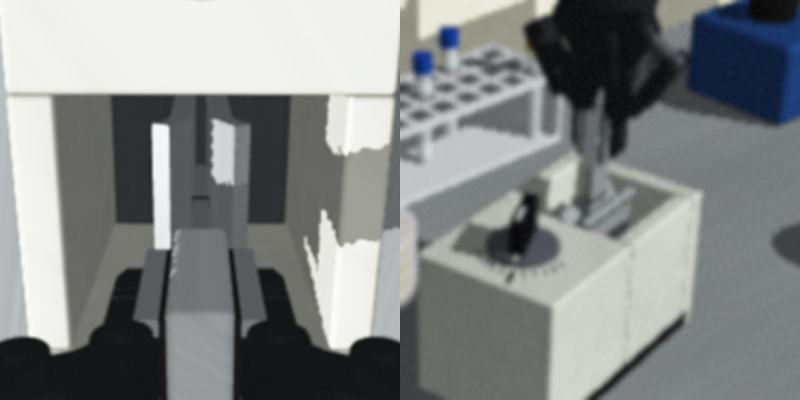

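The views show the blade squarely between the paddles. The dark line at (200,198) in the left crop sits just under 2 mm above the mixer's top.

Request:
servo_tool(
  moves=[
    [[0, 0, 0], [0, 0, 0.0009], 0],
    [[0, 0, 0], [0, 0, 0.0008], 0],
    [[0, 0, 0], [0, 0, 0], 0],
    [[0, 0, 0], [0, 0, 0], 0],
    [[0, 0, 0], [0, 0, 0], 0],
  ],
)

```text
time: 19.5
ee_pos: [0.5611, -0.1295, 0.1566]
tcp_rot: [180.0, 0.0, 101.3]
wrist_force: [0.6, -1.0, 2.3]
opening: 0.0135
grasp_force: 40.9
```

```bash
python3 t.py w10 | grep -v '^[0-9]'
```

```text
{'time': 19.5, 'q': [-12.9972, 7.6454, 4.7131, 87.0662, -0.0011, 65.6704], 'ee_pos': [0.5611, -0.1295, 0.1566], 'tcp_rot': [179.999, 0.0017, 101.3324], 'wrist_force': [0.6374, -1.0486, 2.3476], 'grasp_force': 40.8857, 'opening': 0.0135}
handle top 2215 194.8 rel tcp 38.2 x 0.0
paddle -1 1077 [-14.2 -10.6  -7.2] [-5.2 35.6]
paddle 1 1083 [ 8.7 12.2 15.8] [-5.2 35.6]
rim z None deck [[0.5185, -0.0658, 0.1196], [0.5749, -0.0544, 0.1204]]
deck 2056 0.1194
railL 636 0.1195
railR 637 0.1194
```

The dark line is at 119.8 mm, against 119.5–120 mm for the mixer's top. The blade is centred, upright and dragging gently.

```bash
python3 -c "
from workcell import *
print(job_done())"
```

```text
the job is handed in; nothing more can be done
None
```

I turned the knob to the index mark, within about 1°, and handed the job in with the flat-handled gauge held upright and centred between the paddles, its line level with the mixer's top to within about 0.5 mm by camera, after about 20 s of the 51 s.

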